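# Unload the block heater into a tray in reverse order

## Task

Move the four glass containers from the row of metal blocks on the block heater into the white tray, one to a compartment, in reverse order: seen from the robot, the container that stands at the far left of the heater goes in the far right compartment, the next one goes in the compartment to the left of that, and so on. Keep each container upright all the way, stand it on the compartment's floor near the middle, and leave the whole row standing still and released.

Things in the scene. Friction and masses are not known exactly. Their poses are not given: they have to be found in the camera images.
- vial: Small glass sample vial with a black screw cap, 23 mm across, 48 mm tall, cap from 37 mm up; weighs 10 to 20 g. Origin: centre of its foot; z up along its axis. Loose.
- small_bottle: Glass bottle with a blue screw cap, 42 mm across, 80 mm tall; the full-width straight body reaches to about 45 mm; about 0.18 kg. Origin: centre of its foot; z up along its axis. Loose.
- large_bottle: The same kind of bottle, larger: 54 mm across, 106 mm tall; the full-width straight body reaches to about 60 mm; about 0.25 kg. Origin: centre of its foot; z up along its axis. Loose.
- beaker: Open glass beaker, 52 mm across at the rim and 44 to 48 mm at the foot, 66 mm tall; about 0.04 kg; can be gripped across the outside. Origin: centre of its foot; z up along its axis. Loose.
- vial_block: Grey metal block 74 x 74 x 20 mm, fixed on the heater base at any of its four places, with a round hole 32 mm wide and 12 mm deep in its top in which the vial stands at the start. Origin: centre of its underside (10 mm above the bench); the floor of the hole is 8 mm above it, the top face 20 mm.
- small_bottle_block: Grey metal block 74 x 74 x 20 mm, fixed on the heater base at any of its four places, with a round hole 50 mm wide and 12 mm deep in its top in which the small bottle stands at the start. Origin: centre of its underside (10 mm above the bench); the floor of the hole is 8 mm above it, the top face 20 mm.
- large_bottle_block: Grey metal block 74 x 74 x 20 mm, fixed on the heater base at any of its four places, with a round hole 62 mm wide and 12 mm deep in its top in which the large bottle stands at the start. Origin: centre of its underside (10 mm above the bench); the floor of the hole is 8 mm above it, the top face 20 mm.
- beaker_block: Grey metal block 74 x 74 x 20 mm, fixed on the heater base at any of its four places, with a round hole 60 mm wide and 12 mm deep in its top in which the beaker stands at the start. Origin: centre of its underside (10 mm above the bench); the floor of the hole is 8 mm above it, the top face 20 mm.
- heater_base: Flat dark grey base, 84 x 316 x 10 mm, with 20 mm high end stops, fixed to the bench left or right of the tray. Origin: centre of its underside. The four blocks stand in a row along its y axis at y = +114, +38, -38, -114 mm; +y is left seen from the robot, within 10 degrees. Which container (with its block) stands at which place differs each time.
- tray: White open tray, 82 x 308 mm, walls 18 mm high, 4 mm thick, fixed to the bench. Origin: centre of its underside. Three cross walls make four equal compartments, 74 (x) by 72 mm (y), middles at x = 0, y = +114, +38, -38, -114 mm; floor 4 mm above the origin. +y is left seen from the robot, within 10 degrees. Gripping along x of the heater or tray (across the row) keeps the fingers clear of neighbours.
There are look-alikes about, which are no part of the job. Leave any yellow look-alike of the small_bottle alone. What is shaped like the beaker but black is not meant.

How it is judged:
At the end, for the whole second after the job is handed in: Each container stands in the tray compartment that mirrors its block's place on the heater (first from the left there, first from the right here), foot on the floor within 5 mm, its middle within 14 mm of the compartment's middle in x and y, upright within 0.1 rad, still and released (((y of vial_block in the frame of heater_base between 0.094 and 0.134 m and y of vial in the frame of tray between -0.128 and -0.1 m) or (y of vial_block in the frame of heater_base between 0.018 and 0.058 m and y of vial in the frame of tray between -0.052 and -0.024 m) or (y of vial_block in the frame of heater_base between -0.058 and -0.018 m and y of vial in the frame of tray between 0.024 and 0.052 m) or (y of vial_block in the frame of heater_base between -0.134 and -0.094 m and y of vial in the frame of tray between 0.1 and 0.128 m)) and x of vial in the frame of tray between -0.014 and 0.014 m and z of vial in the frame of tray between -0.001 and 0.009 m and angle between each of vial, small_bottle, large_bottle, beaker's own z axis and vertical below 0.1 rad and linear speed of each of vial, small_bottle, large_bottle, beaker below 0.02 m/s and ((y of small_bottle_block in the frame of heater_base between 0.094 and 0.134 m and y of small_bottle in the frame of tray between -0.128 and -0.1 m) or (y of small_bottle_block in the frame of heater_base between 0.018 and 0.058 m and y of small_bottle in the frame of tray between -0.052 and -0.024 m) or (y of small_bottle_block in the frame of heater_base between -0.058 and -0.018 m and y of small_bottle in the frame of tray between 0.024 and 0.052 m) or (y of small_bottle_block in the frame of heater_base between -0.134 and -0.094 m and y of small_bottle in the frame of tray between 0.1 and 0.128 m)) and x of small_bottle in the frame of tray between -0.014 and 0.014 m and z of small_bottle in the frame of tray between -0.001 and 0.009 m and ((y of large_bottle_block in the frame of heater_base between 0.094 and 0.134 m and y of large_bottle in the frame of tray between -0.128 and -0.1 m) or (y of large_bottle_block in the frame of heater_base between 0.018 and 0.058 m and y of large_bottle in the frame of tray between -0.052 and -0.024 m) or (y of large_bottle_block in the frame of heater_base between -0.058 and -0.018 m and y of large_bottle in the frame of tray between 0.024 and 0.052 m) or (y of large_bottle_block in the frame of heater_base between -0.134 and -0.094 m and y of large_bottle in the frame of tray between 0.1 and 0.128 m)) and x of large_bottle in the frame of tray between -0.014 and 0.014 m and z of large_bottle in the frame of tray between -0.001 and 0.009 m and ((y of beaker_block in the frame of heater_base between 0.094 and 0.134 m and y of beaker in the frame of tray between -0.128 and -0.1 m) or (y of beaker_block in the frame of heater_base between 0.018 and 0.058 m and y of beaker in the frame of tray between -0.052 and -0.024 m) or (y of beaker_block in the frame of heater_base between -0.058 and -0.018 m and y of beaker in the frame of tray between 0.024 and 0.052 m) or (y of beaker_block in the frame of heater_base between -0.134 and -0.094 m and y of beaker in the frame of tray between 0.1 and 0.128 m)) and x of beaker in the frame of tray between -0.014 and 0.014 m and z of beaker in the frame of tray between -0.001 and 0.009 m); the robot touches nothing.
It fails at once if the vial is tipped by more than 0.5 rad (angle between vial's own z axis and vertical above 0.5 rad).
It fails at once if the small bottle is tipped by more than 0.5 rad (angle between small_bottle's own z axis and vertical above 0.5 rad).
It fails at once if the large bottle is tipped by more than 0.5 rad (angle between large_bottle's own z axis and vertical above 0.5 rad).
It fails at once if the beaker is tipped by more than 0.5 rad (angle between beaker's own z axis and vertical above 0.5 rad).
It also fails if it takes over 118 s, if anything falls off the work surface, if the arm or the gripper's body presses on something with over 40 N, if the wrist force passes 120 N, or if a joint passes its speed limit or range.

## Robot

A 7-joint arm with a two-finger parallel gripper is mounted at the origin on a cart in front of the work surface, level with it; the furniture and walls round the work are solid. World frame = base frame: x ahead of the robot, y to its left, z up, the work surface at z = 0. Lengths are in m, angles in rad, forces in N, time in s.
With the tool pointing down it reaches from about 0.4 to 0.75 m from the base axis. Payload 19.5 kg.
Tool frame: the origin (TCP) lies midway between the tips of the shut fingers; the grasp point (between the pads) lies 19 mm behind it (arm.hold_point_z is the z of the grasp point in the tool frame, in m); z points along the fingers, y is the line along which they close (so a half turn about z gives the same grasp; the last joint's range is limited). The gripper opens to 85 mm and grips with 20 to 120 N. Pads are 22 mm wide; open, the fingers measure 114 mm over their backs; the gripper's body (76 mm by 85 mm) begins 54 mm behind the grasp point. The pads swing forward as they close: fully open they stand 13 mm farther back than shut.
Start: joints at [-1.15, 0.707, -0.028, 1.485, 0.022, 0.951, -0.075], TCP at [0.257, 0.514, 0.231] pointing down, gripper open.
Joint ranges: [-2.71, 2.71], [-0.32, 2.16], [-1.57, 1.52], [0, 2.45], [-1.46, 4.6], [0, 2.02], [-2.83, 2.83]. Speed limits (rad/s): [1.89, 1.89, 2.57, 2.57, 3.01, 3.01, 3.01].

## Interface

Orientations are given as a unit quaternion [w, x, y, z].
In Python, from workcell import arm gives the robot as it stands. The module is installed in compiled form; this text tells all that it offers.
- The arm moves only by the tool move_arm, never from a script. Its argument "motion" is text: rows parted by semicolons, each of 5 numbers parted by spaces: the shift along the tool's x, y, z in mm, then the turn about the tool's z in degrees, then the finger opening in mm, from 0 to 85.4. In form: dx dy dz roll hand; .... A call has 1 to 10 rows; each row is the pose to reach, as a shift and turn from the pose commanded when the call began, along the tool's axes at that moment; what a row does not reach only later rows make up. A row lasts 1/8 s, in which the tool goes at most 62.5 mm and 10.7 degrees, less where a joint would pass 70% of its speed; a pose out of reach is approached as far as the arm can. A call with a gripper value outside its range is refused whole. The fingers move at their own pace and stop on an object; "newtons" is the grip in N (left out, the last holds). Time passes only in rows, so rows that repeat a pose let the fingers close. It gives the time, the measured TCP pose, the force, the opening and the grip force at its end, in the units of the state.
- arm.get_state(): the state, without advancing time (a new reading comes with each control period).
- arm.grab_frame(name): name is "scene" or "top"; returns the picture (480x640x3 uint8, red, green, blue); there is no depth.
- arm.camera_params(name): a dict with "fx", "fy", "cx", "cy" (pixels), "D" ([k1, k2, p1, p2, k3] as OpenCV has them; the pictures are not rectified), "world_from_camera" (4x4, takes a point from camera to world coordinates). Camera axes: x right, y down, z forward; pixel columns grow to the right and rows downward; lengths in m; the calibration is good to about 2 mm. A picture is of the moment at which its call begins. camera_params takes no time and is no camera call.
- arm.finish_job(): hands the job in; it is judged then, once.
The state is a dict: "time": time; "joints": joint angles; "joint_vel": joint speeds; "joint_torque": joint torques, N m; "ee_pos": TCP position; "eef_rot": TCP orientation; "ft_force": force on the tool from outside, world axes, zero at the start; "wrist_torque": the same for the moment, N m; "opening": finger opening in m; "finger_force": force on a finger pad.
Only numpy, scipy, OpenCV 4.12 (cv2) and the standard library are available. Lean on these libraries where they do the work, as an engineer would, in place of code of your own. Each camera call takes 0.05 s, during which the arm holds its last target. There are 200 camera calls.

## Working session

There is one attempt and no reset: what is moved stays moved. The work goes in short steps, Python scripts to look and compute and a tool call to move; the robot and the scene stay as the last step left them, time stands still between calls to the robot, and variables do not carry over. Pictures are saved under pics/ and viewed, at most 14 in all, crops included, and the job is handed in when it is done.

Besides the shell and the picture viewer there is one more tool, called after "Emit:" as name(argument=value, ...) on one line, values as JSON. move_arm: Moves the arm, as the interface text tells. Its arguments: {"type":"object","properties":{"motion":{"type":"string"},"newtons":{"type":"number"}},"required":["motion"]}

```bash
mkdir -p pics; python3 - <<'E'
from workcell import arm
import cv2,numpy as np
for n in("scene","top"):
    im=arm.grab_frame(n); cv2.imwrite(f"pics/{n}0.png",im[:,:,::-1])
    p=arm.camera_params(n); print({k:(np.round(v,4).tolist()) for k,v in p.items()})
s=arm.get_state(); print(s, arm.hold_point_z)
E
```

```text
{'fx': 505.3148, 'fy': 505.3148, 'cx': 324.3903, 'cy': 237.9625, 'D': [-0.1253, 0.0, 0.0, 0.0, 0.0], 'world_from_camera': [[0.9055, -0.2876, 0.3121, 0.1463], [-0.4244, -0.6111, 0.6681, -0.7111], [-0.0015, -0.7374, -0.6754, 0.8195], [0.0, 0.0, 0.0, 1.0]]}
{'fx': 450.9764, 'fy': 450.9764, 'cx': 309.4847, 'cy': 238.358, 'D': [-0.0396, 0.0, 0.0, 0.0, 0.0], 'world_from_camera': [[-0.0082, -0.9825, 0.1861, 0.343], [-0.9998, 0.0119, 0.0186, 0.0302], [-0.0205, -0.1859, -0.9824, 0.9402], [0.0, 0.0, 0.0, 1.0]]}
{'time': 0.1, 'joints': array([-1.14967302,  0.70703669, -0.02759476,  1.48498215,  0.02203239,
        0.9508926 , -0.07546753]), 'joint_vel': array([ 4.34800277e-05, -2.68954117e-03,  1.68402449e-03, -2.92994825e-03,
       -1.17321143e-03, -5.08352701e-05,  6.34183854e-05]), 'joint_torque': array([ 2.39921086e-03, -8.84275818e+01,  1.23710208e+00, -2.36443520e+01,
        1.71072094e-02,  5.20392685e-03, -2.75909736e-05]), 'ee_pos': array([0.25662979, 0.5142756 , 0.23086972]), 'eef_rot': array([-8.10354551e-05,  2.29335106e-01,  9.73347395e-01, -5.01405672e-04]), 'ft_force': array([-0.29808407,  0.07428123, -0.46227666]), 'wrist_torque': array([-0.00135207, -0.03283582,  0.03582733]), 'finger_force': 0.0, 'opening': 0.08520290319674224} -0.0187
```

View pics/scene0.png

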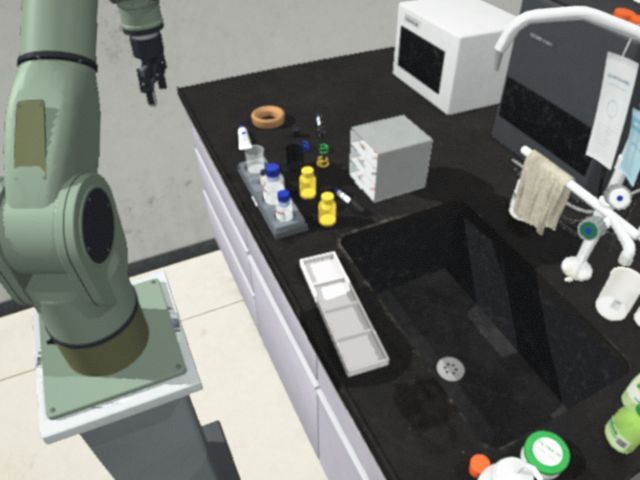

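View pics/top0.png

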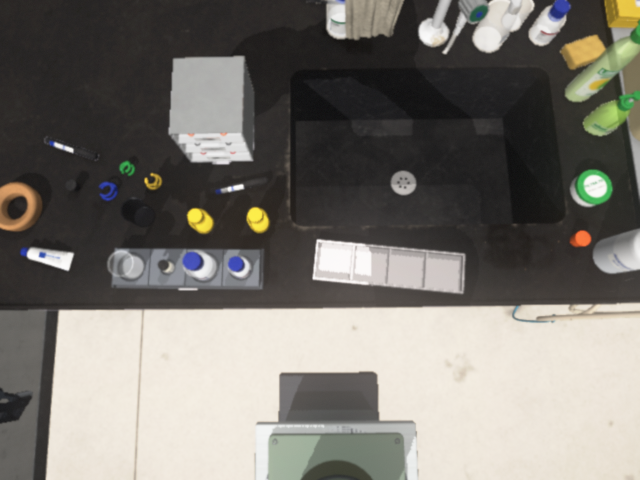

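The scene picture shows the heater at about (270,195), with the beaker, vial, large bottle and small bottle running from far to near, and the tray at (343,312). In the top picture, left to right: beaker (125,265), vial (167,266), large bottle (199,264), small bottle (238,266). The tray spans (315,240)–(465,292). Next I'll enlarge these areas.

```bash
python3 - <<'E'
import cv2,numpy as np
t=cv2.imread("pics/top0.png"); s=cv2.imread("pics/scene0.png")
a=cv2.resize(t[236:302,100:280],None,fx=4.4,fy=4.4,interpolation=cv2.INTER_CUBIC)
b=cv2.resize(t[232:302,305:475],None,fx=4.4,fy=4.4,interpolation=cv2.INTER_CUBIC)
w=800;o=np.zeros((600,w,3),np.uint8)
o[:a.shape[0],:a.shape[1]]=a; o[292:292+b.shape[0],:b.shape[1]]=b
cv2.imwrite("pics/topz.png",o)
c=cv2.resize(s[135:245,225:345],None,fx=5,fy=5,interpolation=cv2.INTER_CUBIC)
cv2.imwrite("pics/scenez.png",c)
E
```

```text
(no output)
```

View pics/topz.png

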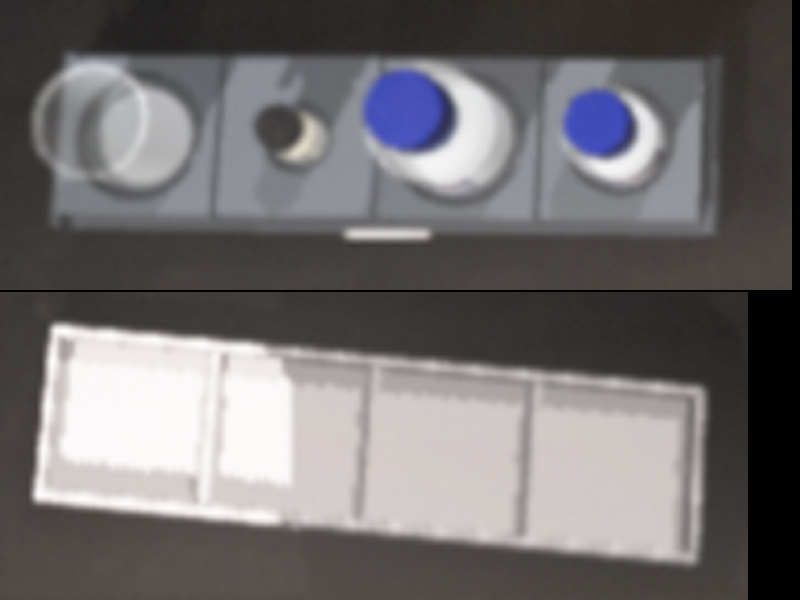

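View pics/scenez.png

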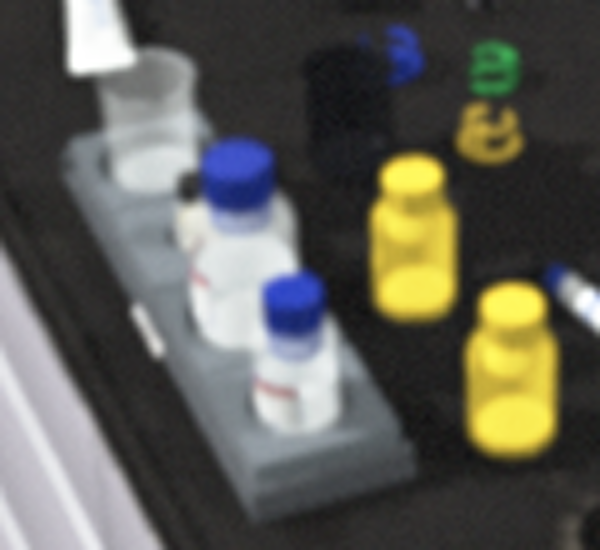

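Enlarged: the tray rim corners in the lower crop are (52,325), (706,387), (694,562), (36,499). The block seams are at X≈219, 376 and 539. Cap and rim centres are beaker (89,122), vial (280,128), large (409,110), small (599,123). In the scene crop, cap tops are large (238,158), small (294,288), beaker rim (150,68), and the vial is partly hidden at (190,185).

```bash
cat >h.py <<'E'
import cv2,numpy as np
from workcell import arm
def ray(n,uv):
    p=arm.camera_params(n);K=np.array([[p['fx'],0,p['cx']],[0,p['fy'],p['cy']],[0,0,1]])
    q=cv2.undistortPoints(np.array(uv,float).reshape(-1,1,2),K,np.array(p['D']))[:,0]
    T=np.array(p['world_from_camera']);d=np.c_[q,np.ones(len(q))]@T[:3,:3].T
    return T[:3,3],d
def plane(n,uv,z):
    o,d=ray(n,uv);return o+d*((z-o[2])/d[:,2])[:,None]
def tri(a,b):
    o1,d1=ray("top",[a]);o2,d2=ray("scene",[b]);A=np.c_[d1[0],-d2[0]]
    t=np.linalg.lstsq(A,o2-o1,rcond=None)[0];p=o1+d1[0]*t[0];q=o2+d2[0]*t[1]
    return (p+q)/2,np.linalg.norm(p-q)
E
python3 - <<'E'
from h import *
np.set_printoptions(precision=4,suppress=True)
A=lambda L:[(100+(x+.5)/4.4-.5,236+(y+.5)/4.4-.5) for x,y in L]
B=lambda L:[(305+(x+.5)/4.4-.5,232+(y-292+.5)/4.4-.5) for x,y in L]
S=lambda L:[(225+x/5-.4,135+y/5-.4) for x,y in L]
c=plane("top",B([(52,325),(706,387),(694,562),(36,499)]),.018)
print("tray",c,c.mean(0),[np.linalg.norm(c[i]-c[(i+1)%4]) for i in range(4)])
d=(c[0]+c[3]-c[1]-c[2])/2;print("tray yaw",np.arctan2(-d[0],d[1]))
h=plane("top",A([(222,58),(212,217),(377,60),(374,218),(541,60),(537,220),(702,60),(697,222)]),.03)
print("seams",h)
m=(h[::2]+h[1::2])/2;d=m[0]-m[3];print("mid",m,"yaw",np.arctan2(-d[0],d[1]),np.linalg.norm(d))
tops=A([(89,122),(280,128),(409,110),(599,123)])
for n,a,b,z in zip("bk vi LB SB".split(),tops,S([(150,68),(190,182),(238,158),(294,288)]),(.084,.066,.124,.098)):
    p,e=tri(a,b);print(n,p,e,"plane",plane("top",[a],z)[0])
print("feet",plane("top",A([(145,135)]),.018))
sc=[(301,258),(335,252),(388,362),(350,374)]
for a,b in zip(B([(36,499),(52,325),(706,387),(694,562)]),sc):print("tray tri",*tri(a,b))
E
```

```text
tray [[ 0.5159  0.0332  0.018 ]
 [ 0.4827 -0.2732  0.018 ]
 [ 0.4011 -0.2619  0.018 ]
 [ 0.4337  0.0416  0.018 ]] [ 0.4583 -0.1151  0.018 ] [np.float64(0.3082326380369412), np.float64(0.08236977176390338), np.float64(0.3052464550199433), np.float64(0.08269809645979331)]
tray yaw -0.1076309420001333
seams [[0.4974 0.3778 0.03  ]
 [0.4227 0.3783 0.03  ]
 [0.4957 0.3039 0.03  ]
 [0.4217 0.3022 0.03  ]
 [0.4948 0.2264 0.03  ]
 [0.4201 0.2262 0.03  ]
 [0.494  0.1509 0.03  ]
 [0.4186 0.1523 0.03  ]]
mid [[0.4601 0.3781 0.03  ]
 [0.4587 0.303  0.03  ]
 [0.4575 0.2263 0.03  ]
 [0.4563 0.1516 0.03  ]] yaw -0.01673403130315131 0.22655810516206046
bk [0.4622 0.4117 0.0905] 0.005925036343885088 plane [0.4603 0.4154 0.084 ]
vi [0.459  0.336  0.0655] 0.0005233925224247947 plane [0.4592 0.3358 0.066 ]
LB [0.4596 0.2599 0.127 ] 0.003037452294916369 plane [0.4586 0.2612 0.124 ]
SB [0.4572 0.185  0.1006] 0.003581272111948159 plane [0.4558 0.1859 0.098 ]
feet [[0.4628 0.4175 0.018 ]]
tray tri [0.4362 0.0407 0.0218] 0.006050830337333741
tray tri [0.5185 0.0327 0.0137] 0.0036384718762930415
tray tri [ 0.4827 -0.2753  0.0106] 0.002138546946284307
tray tri [ 0.4037 -0.2658  0.0081] 0.004282962457934939
```

```bash
cat >g.py <<'E'
import sys,numpy as np
from workcell import arm
from scipy.spatial.transform import Rotation as R
s=arm.get_state();w,x,y,z=s['eef_rot'];M=R.from_quat([x,y,z,w]).as_matrix()
for a in sys.argv[1:]:
    *p,ya=map(float,a.split(','))
    d=M.T@(np.array(p)-s['ee_pos'])*1e3
    print(a,'->',np.round(d,1),'roll',round(float(np.degrees(np.arctan2(M[1,1],M[0,1])))-ya,1))
print(round(s['time'],2),s['ee_pos'].round(4),s['ft_force'].round(1),round(float(s['opening']),4),M[:,2].round(3))
E
python3 g.py .457,.187,.20,-1 .457,.187,.2,-1
```

```text
.457,.187,.20,-1 -> [-325.4 -203.4   31.1] roll 64.5
.457,.187,.2,-1 -> [-325.4 -203.4   31.1] roll 64.5
0.1 [0.2566 0.5143 0.2309] [-0.3  0.1 -0.5] 0.0852 [-0.    -0.001 -1.   ]
```

Emit:
move_arm(motion="-46 -29 4 9 85; -92 -58 8 18 85; -138 -87 12 28 80; -184 -116 16 38 75; -230 -145 20 48 70; -276 -174 25 58 70; -325 -203 31 64.5 70; -325 -203 31 64.5 70; -325 -203 31 64.5 70", newtons=30)

```text
time: 1.23
ee_pos: [0.4565, 0.1882, 0.2001]
eef_rot: [-0.0, 0.713, 0.701, -0.0]
ft_force: [-0.0, -0.1, 0.5]
opening: 0.07
finger_force: 0.0
```

```bash
python3 g.py .457,.187,.038,-1; python3 -c "
from h import *
im=arm.grab_frame('top');cv2.imwrite('pics/t1.png',cv2.resize(im[180:330,90:290,::-1],None,fx=4,fy=4))"
```

```text
.457,.187,.038,-1 -> [ -1.2   0.6 162.1] roll 0.0
1.23 [0.4565 0.1882 0.2001] [-0.  -0.1  0.5] 0.07 [-0.001  0.    -1.   ]
```

View pics/t1.png

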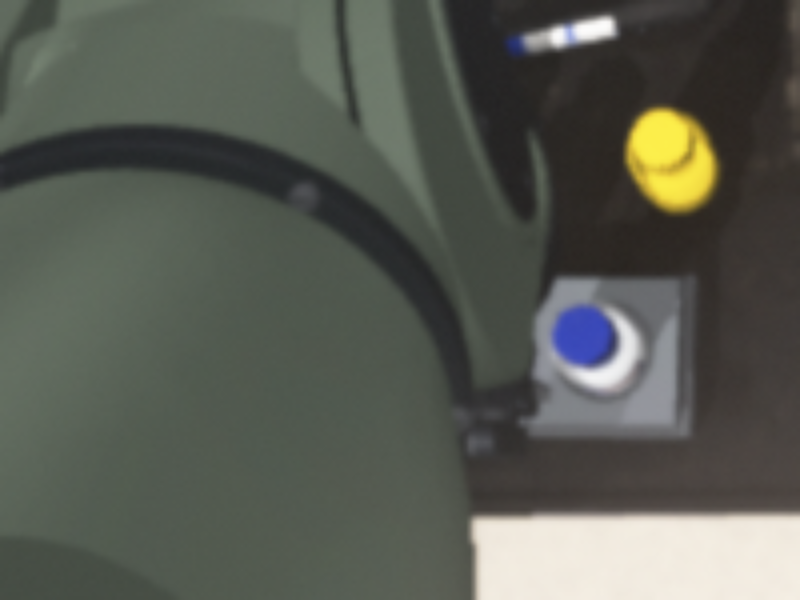

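The top view shows the arm hovering left of the small-bottle block. The blue cap at crop (585,335) is clear, and the yellow bottle at (670,160) is well off the path.

Emit:
move_arm(motion="-1 0.5 40 0 70; -1 0.5 80 0 70; -1 0.5 115 0 70; -1 0.5 145 0 70; -1 0.5 162 0 70; -1 0.5 162 0 70; -1 0.5 162 0 36; -1 0.5 162 0 36; -1 0.5 162 0 36; -1 0.5 162 0 36", newtons=30)

```text
time: 2.52
ee_pos: [0.4577, 0.1871, 0.0391]
eef_rot: [0.0, 0.713, 0.701, 0.001]
ft_force: [0.4, 1.3, 8.1]
opening: 0.0405
finger_force: 29.7
```

```bash
python3 g.py .4705,-.0018,.17,-6.2
```

```text
.4705,-.0018,.17,-6.2 -> [-188.6   16.3 -131. ] roll 5.2
2.52 [0.4577 0.1871 0.0391] [0.4 1.3 8.1] 0.0405 [ 0.001  0.001 -1.   ]
```

Emit:
move_arm(motion="0 0 -10 0 36; 0 0 -40 0 36; 0 0 -80 0 36; 0 0 -110 0 36; -20 2 -131 0 36; -60 5 -131 2 36; -100 9 -131 4 36; -140 12 -131 5 36; -175 15 -131 5 36; -188.5 16 -131 5 36")

```text
time: 3.78
ee_pos: [0.4699, -0.0039, 0.17]
eef_rot: [0.0, 0.744, 0.668, -0.0]
ft_force: [-0.3, 1.2, -1.6]
opening: 0.0405
finger_force: 31.0
```

```bash
python3 g.py .4705,-.0018,.026,-6.2;python3 -c "
from h import *
o=[cv2.resize(arm.grab_frame('scene')[120:400,200:400,::-1],(400,560)),cv2.resize(arm.grab_frame('top')[200:340,250:350,::-1],(400,560))]
cv2.imwrite('pics/t2.png',np.hstack(o))"
```

```text
.4705,-.0018,.026,-6.2 -> [  2.2   0.3 144. ] roll 0.1
3.77 [ 0.4699 -0.0039  0.17  ] [-0.3  1.2 -1.6] 0.0405 [ 0.    -0.001 -1.   ]
```

View pics/t2.png

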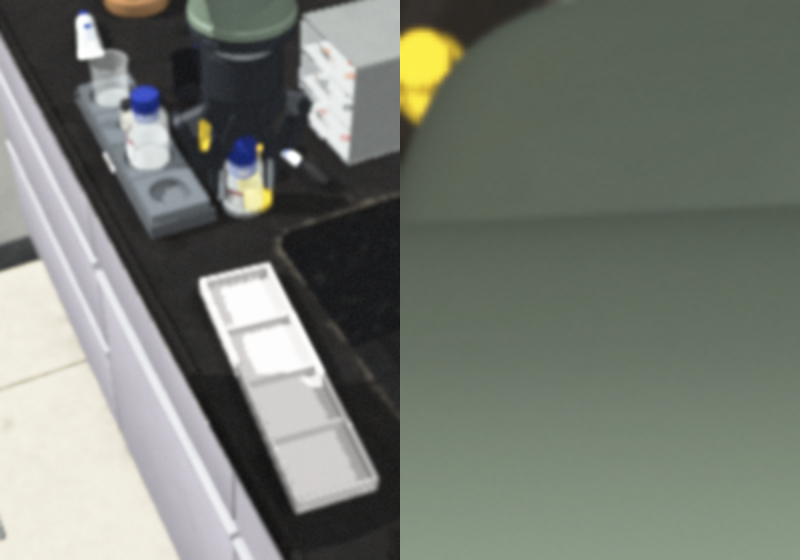

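The small bottle hangs upright in the fingers at about (245,175) in the left half, and its hole in the block is empty. I'll lower it now. The expected floor contact is at TCP z≈0.025.

Emit:
move_arm(motion="2 0.5 40 0 36; 2 0.5 80 0 36; 2 0.5 110 0 36; 2 0.5 130 0 36; 2 0.5 138 0 36; 2 0.5 142 0 36; 2 0.5 144 0 36; 2 0.5 144 0 36")

```text
time: 4.88
ee_pos: [0.4709, 0.0, 0.0257]
eef_rot: [0.0, 0.743, 0.669, 0.0]
ft_force: [-0.2, -0.4, -1.7]
opening: 0.0405
finger_force: 31.0
```

Emit:
move_arm(motion="0 0 0.7 0 36; 0 0 1.4 0 36; 0 0 1.4 0 36")

```text
time: 5.25
ee_pos: [0.4713, -0.0001, 0.0248]
eef_rot: [0.001, 0.743, 0.669, 0.001]
ft_force: [0.1, 0.4, 17.4]
opening: 0.0405
finger_force: 30.8
```

Emit:
move_arm(motion="0 0 0 0 44; 0 0 0 0 52; 0 0 0 0 62; 0 0 0 0 62; 0 0 -40 0 66; 0 0 -90 0 68; 0 0 -140 0 70; 0 0 -160 0 80; 0 0 -175 0 80; 0 0 -175 0 80")

```text
time: 6.5
ee_pos: [0.471, -0.0, 0.1994]
eef_rot: [0.0, 0.743, 0.669, 0.001]
ft_force: [-1.1, 0.3, 0.2]
opening: 0.0797
finger_force: 0.0
```

```bash
python3 g.py .4585,.2625,.2,-1
```

```text
.4585,.2625,.2,-1 -> [259.8 -39.9  -0.6] roll -5.0
6.5 [ 0.471  -0.      0.1994] [-1.1  0.3  0.2] 0.0797 [ 0.001  0.    -1.   ]
```

Emit:
move_arm(motion="40 -6 0 0 80; 85 -13 0 -1 80; 130 -20 0 -3 80; 175 -27 0 -4 80; 215 -33 0 -5 80; 245 -38 0 -5 80; 260 -40 0 -5 80; 260 -40 0 -5 80; 260 -40 0 -5 80")

```text
time: 7.62
ee_pos: [0.4585, 0.2613, 0.1988]
eef_rot: [0.0, 0.714, 0.7, -0.0]
ft_force: [-0.7, 0.3, 0.2]
opening: 0.0802
finger_force: 0.0
```

```bash
python3 g.py .4585,.2625,.047,-1
```

```text
.4585,.2625,.047,-1 -> [  1.3  -0.  151.8] roll -0.1
7.62 [0.4585 0.2613 0.1988] [-0.7  0.3  0.2] 0.0802 [-0.    -0.001 -1.   ]
```

Emit:
move_arm(motion="1 0 40 0 80; 1 0 80 0 80; 1 0 110 0 80; 1 0 135 0 80; 1 0 152 0 80; 1 0 152 0 65; 1 0 152 0 48; 1 0 152 0 48; 1 0 152 0 48; 1 0 152 0 48", newtons=35)

```text
time: 8.88
ee_pos: [0.4587, 0.2637, 0.0478]
eef_rot: [0.0, 0.713, 0.701, 0.001]
ft_force: [0.5, -2.7, 9.6]
opening: 0.0523
finger_force: 36.9
```

```bash
python3 g.py .4624,-.0773,.18,-6.2
```

```text
.4624,-.0773,.18,-6.2 -> [-340.8   10.  -132.4] roll 5.2
8.88 [0.4587 0.2637 0.0478] [ 0.5 -2.7  9.6] 0.0523 [ 0.001  0.    -1.   ]
```

Emit:
move_arm(motion="0 0 -10 0 48; 0 0 -40 0 48; 0 0 -80 0 48; 0 0 -115 0 48; -25 1 -132 0 48; -70 2 -132 1 48; -115 3 -132 2 48; -160 5 -132 3 48; -205 6 -132 4 48; -250 7 -132 5 48")

```text
time: 10.12
ee_pos: [0.4605, 0.0123, 0.1796]
eef_rot: [0.0, 0.743, 0.669, 0.0]
ft_force: [0.2, -0.3, -1.9]
opening: 0.0526
finger_force: 37.9
```

```bash
python3 g.py .4624,-.0773,.18,-6.2
```

```text
.4624,-.0773,.18,-6.2 -> [-88.9  11.3  -0.4] roll 0.2
10.12 [0.4605 0.0123 0.1796] [ 0.2 -0.3 -1.9] 0.0526 [ 0.  0. -1.]
```

Emit:
move_arm(motion="-40 5 0 0 48; -75 10 0 0 48; -87 11 15 0 48; -87 11 50 0 48; -87 11 90 0 48; -87 11 115 0 48; -87 11 132 0 48; -87 11 140 0 48; -87 11 143 0 48; -87 11 143 0 48")

```text
time: 11.38
ee_pos: [0.4628, -0.0741, 0.0364]
eef_rot: [0.0, 0.743, 0.669, 0.0]
ft_force: [-0.3, 0.1, -2.3]
opening: 0.0527
finger_force: 37.9
```

```bash
python3 g.py .4624,-.0773,.034,-6.2
```

```text
.4624,-.0773,.034,-6.2 -> [-3.2 -0.   2.4] roll 0.2
11.38 [ 0.4628 -0.0741  0.0364] [-0.3  0.1 -2.3] 0.0527 [ 0.001 -0.    -1.   ]
```

Emit:
move_arm(motion="-2.5 0 0.8 0 48; -2.5 0 1.6 0 48; -2.5 0 2.3 0 48; -2.5 0 2.3 0 48")

```text
time: 11.88
ee_pos: [0.4624, -0.0766, 0.0338]
eef_rot: [0.0, 0.743, 0.669, 0.0]
ft_force: [0.8, -1.4, 2.7]
opening: 0.0522
finger_force: 38.0
```

Emit:
move_arm(motion="0 0 0 0 56; 0 0 0 0 64; 0 0 0 0 74; 0 0 0 0 78; 0 0 -40 0 78; 0 0 -90 0 78; 0 0 -135 0 78; 0 0 -160 0 78; 40 -6 -166 0 75; 80 -12 -166 0 70")

```text
time: 13.12
ee_pos: [0.4588, 0.0052, 0.2002]
eef_rot: [0.0, 0.744, 0.669, 0.0]
ft_force: [1.3, 0.5, -1.6]
opening: 0.0696
finger_force: 0.0
```

```bash
python3 g.py .4595,.338,.2,-1
```

```text
.4595,.338,.2,-1 -> [ 3.31e+02 -3.45e+01  2.00e-01] roll -5.1
13.12 [0.4588 0.0052 0.2002] [ 1.3  0.5 -1.6] 0.0696 [ 0.001  0.    -1.   ]
```

Emit:
move_arm(motion="50 -5 0 0 60; 100 -10 0 -1 55; 150 -16 0 -2 50; 200 -21 0 -3 50; 250 -26 0 -4 50; 290 -30 0 -5 50; 318 -33 0 -5 50; 329 -34.5 0 -5 50; 329 -34.5 0 -5 50; 329 -34.5 0 -5 50")

```text
time: 14.38
ee_pos: [0.4593, 0.3338, 0.1997]
eef_rot: [0.0, 0.714, 0.7, -0.0]
ft_force: [0.1, -0.3, -0.1]
opening: 0.0497
finger_force: 0.0
```

```bash
python3 g.py .4595,.338,.037,-1;python3 -c "
from h import *
a=cv2.resize(arm.grab_frame('scene')[130:390,220:410,::-1],(420,575));b=cv2.resize(arm.grab_frame('top')[220:300,300:400,::-1],(375,300));o=np.zeros((575,795,3),np.uint8);o[:,:420]=a;o[:300,420:]=b
cv2.imwrite('pics/t3.png',o)"
```

```text
.4595,.338,.037,-1 -> [4.300e+00 1.000e-01 1.627e+02] roll -0.1
14.38 [0.4593 0.3338 0.1997] [ 0.1 -0.3 -0.1] 0.0497 [ 0.    -0.001 -1.   ]
```

View pics/t3.png

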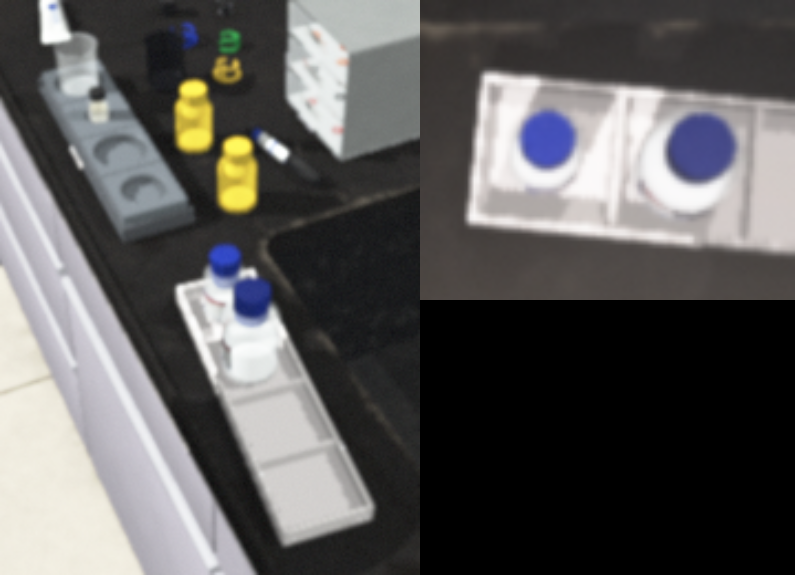

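The picture shows both bottles standing upright near the middles of the two left compartments, the vial at (97,103) and the beaker at (77,65). I don't see the gripper, so I'll project the TCP into the image before descending.

```bash
python3 -c "
from h import *
p=arm.camera_params('scene');T=np.linalg.inv(p['world_from_camera'])
for q in ((.4593,.3338,.2),(.459,.336,.066)):
  c=T@np.r_[q,1];print(c[:3]/c[2]*p['fx']+[p['cx'],p['cy'],0])
cv2.imwrite('pics/t4.png',cv2.resize(arm.grab_frame('scene')[0:240,160:360,::-1],(500,600)))"
```

```text
[258.15957318 124.86060801 505.31478565]
[262.42793757 170.55982431 505.31478565]
```

View pics/t4.png

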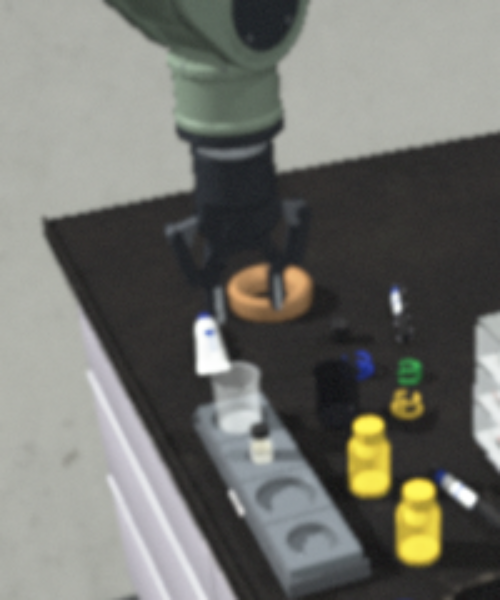

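The fingers hang at (220,300)–(280,290), above the vial as computed (just outside the earlier crop).

Emit:
move_arm(motion="3 0 40 0 50; 3 0 80 0 50; 3 0 115 0 50; 3 0 145 0 50; 3 0 163 0 50; 3 0 163 0 50; 3 0 163 0 17; 3 0 163 0 17; 3 0 163 0 17; 3 0 163 0 17", newtons=20)

```text
time: 15.78
ee_pos: [0.4595, 0.3384, 0.0375]
eef_rot: [0.0, 0.713, 0.701, 0.001]
ft_force: [-0.7, -1.3, 8.1]
opening: 0.0214
finger_force: 21.1
```

```bash
python3 g.py .4542,-.1529,.18,-6.2
```

```text
.4542,-.1529,.18,-6.2 -> [-491.2    3.6 -142.9] roll 5.2
15.78 [0.4595 0.3384 0.0375] [-0.7 -1.3  8.1] 0.0214 [ 0.001  0.001 -1.   ]
```

Emit:
move_arm(motion="0 0 -10 0 17; 0 0 -40 0 17; 0 0 -80 0 17; 0 0 -120 0 17; -25 0 -142 0 17; -70 0 -142 1 17; -120 1 -142 2 17; -170 1 -142 3 17; -220 2 -142 4 17; -270 2 -142 5 17")

```text
time: 17.02
ee_pos: [0.4561, 0.0665, 0.1794]
eef_rot: [0.0, 0.743, 0.669, 0.0]
ft_force: [1.5, -0.1, -0.3]
opening: 0.0217
finger_force: 20.6
```

```bash
python3 g.py .4542,-.1529,.18,-6.2
```

```text
.4542,-.1529,.18,-6.2 -> [-218.4   21.2   -0.7] roll 0.2
17.02 [0.4561 0.0665 0.1794] [ 1.5 -0.1 -0.3] 0.0217 [ 0.001  0.    -1.   ]
```

Emit:
move_arm(motion="-45 4 0 0 17; -90 9 0 0 17; -135 13 0 0 17; -175 17 0 0 17; -205 20 0 0 17; -217 21 0 0 17; -217 21 30 0 17; -217 21 70 0 17; -217 21 105 0 17; -217 21 130 0 17")

```text
time: 18.27
ee_pos: [0.4543, -0.149, 0.0477]
eef_rot: [-0.0, 0.743, 0.669, -0.0]
ft_force: [0.8, 0.1, 0.2]
opening: 0.022
finger_force: 20.6
```

```bash
python3 g.py .4542,-.1529,.0235,-6.2; python3 -c "
from h import *
cv2.imwrite('pics/t5.png',cv2.resize(arm.grab_frame('scene')[210:390,280:400,::-1],(400,600)))"
```

```text
.4542,-.1529,.0235,-6.2 -> [-3.9  0.3 24.2] roll 0.2
18.27 [ 0.4543 -0.149   0.0477] [0.8 0.1 0.2] 0.022 [-0.001  0.    -1.   ]
```

View pics/t5.png

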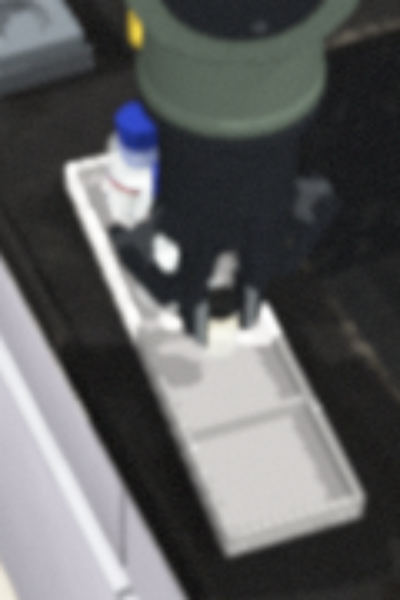

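The vial is held upright between the pads at (222,310), above the third compartment.

Emit:
move_arm(motion="-3 0 10 0 17; -3 0 18 0 17; -3 0 21 0 17; -3 0 22.5 0 17; -3 0 23.5 0 17; -3 0 23.5 0 17")

```text
time: 19.08
ee_pos: [0.4541, -0.1529, 0.0252]
eef_rot: [0.0, 0.743, 0.669, 0.0]
ft_force: [0.0, 0.0, -0.4]
opening: 0.0213
finger_force: 20.6
```

Emit:
move_arm(motion="0 0 0.6 0 17; 0 0 1.2 0 17; 0 0 1.7 0 17; 0 0 1.7 0 17")

```text
time: 19.58
ee_pos: [0.4541, -0.153, 0.0236]
eef_rot: [0.0, 0.743, 0.669, 0.0]
ft_force: [-0.4, 0.1, 4.5]
opening: 0.0216
finger_force: 20.6
```

Emit:
move_arm(motion="0 0 0 0 26; 0 0 0 0 34; 0 0 0 0 44; 0 0 0 0 48; 0 0 -30 0 48; 0 0 -80 0 48; 0 0 -130 0 50; 0 0 -170 0 50; 20 -2 -177 0 60; 70 -7 -177 0 70")

```text
time: 20.82
ee_pos: [0.4546, -0.0832, 0.2011]
eef_rot: [0.001, 0.744, 0.668, 0.0]
ft_force: [2.2, 0.2, -0.6]
opening: 0.0703
finger_force: 0.0
```

```bash
python3 g.py .4610,.4155,.2,-1
```

```text
.4610,.4155,.2,-1 -> [496.5 -47.6   0.7] roll -5.2
20.82 [ 0.4546 -0.0832  0.2011] [ 2.2  0.2 -0.6] 0.0703 [ 0.002 -0.001 -1.   ]
```

Emit:
move_arm(motion="50 -5 0 0 78; 100 -10 0 0 78; 150 -14 0 -1 78; 200 -19 0 -2 78; 250 -24 0 -3 78; 300 -29 0 -4 78; 350 -34 0 -5 78; 400 -38 0 -5 78; 440 -42 0 -5 78; 465 -45 0 -5 78")

```text
time: 22.08
ee_pos: [0.4577, 0.3865, 0.2001]
eef_rot: [-0.0, 0.713, 0.701, -0.0]
ft_force: [0.6, -1.1, -0.3]
opening: 0.0778
finger_force: 0.0
```

```bash
python3 g.py .4610,.4155,.060,-1
```

```text
.4610,.4155,.060,-1 -> [ 29.1   2.9 140.1] roll 0.1
22.07 [0.4577 0.3865 0.2001] [ 0.6 -1.1 -0.3] 0.0778 [-0.001 -0.    -1.   ]
```

Emit:
move_arm(motion="20 2 0 0 78; 28 3 0 0 78; 28 3 30 0 78; 28 3 70 0 78; 28 3 105 0 78; 28 3 135 0 78; 28 3 153 0 78; 28 3 155 0 76; 28 3 155 0 76")

```text
time: 23.2
ee_pos: [0.4623, 0.4126, 0.0463]
eef_rot: [0.0, 0.713, 0.701, 0.0]
ft_force: [0.5, 0.8, 0.4]
opening: 0.0762
finger_force: 0.0
```

```bash
python3 g.py .461,.4155,.045,-1; python3 -c "
from h import *
cv2.imwrite('pics/t6.png',cv2.resize(arm.grab_frame('scene')[100:220,210:330,::-1],(600,600)))"
```

```text
.461,.4155,.045,-1 -> [ 2.8 -1.3  1.3] roll -0.0
23.2 [0.4623 0.4126 0.0463] [0.5 0.8 0.4] 0.0762 [ 0.001  0.001 -1.   ]
```

View pics/t6.png

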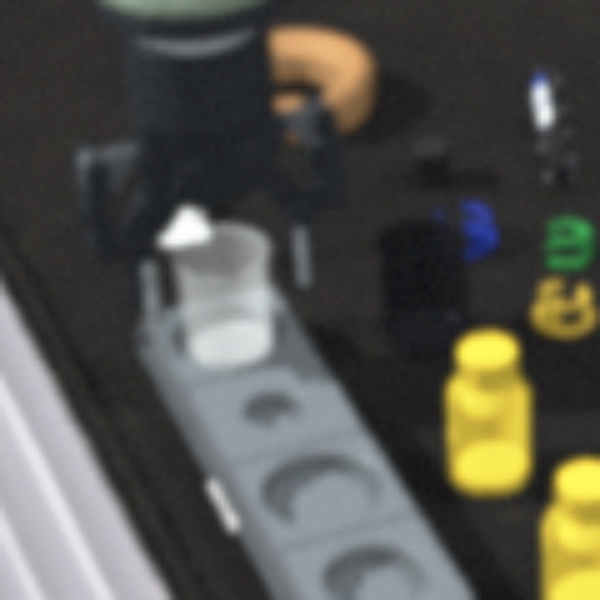

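The fingers at (150,290) and (303,255) straddle the beaker at (225,290).

Emit:
move_arm(motion="2.5 -1 1 0 72; 2.5 -1 1 0 60; 2.5 -1 1 0 45; 2.5 -1 1 0 45; 2.5 -1 1 0 45; 2.5 -1 1 0 45", newtons=20)

```text
time: 24.0
ee_pos: [0.4611, 0.4152, 0.0447]
eef_rot: [-0.0, 0.713, 0.701, 0.0]
ft_force: [0.1, 0.8, 5.1]
opening: 0.0505
finger_force: 20.4
```

```bash
python3 g.py .4461,-.2284,.18,-6.2
```

```text
.4461,-.2284,.18,-6.2 -> [-643.7   -3.5 -135.6] roll 5.2
24.0 [0.4611 0.4152 0.0447] [0.1 0.8 5.1] 0.0505 [ 0.  0. -1.]
```

Emit:
move_arm(motion="0 0 -10 0 45; 0 0 -40 0 45; 0 0 -80 0 45; 0 0 -115 0 45; -25 0 -136 0 45; -70 0 -136 1 45; -120 0 -136 2 45; -170 -1 -136 3 45; -220 -1 -136 4 45; -270 -1 -136 5 45")

```text
time: 25.25
ee_pos: [0.4549, 0.1435, 0.1809]
eef_rot: [0.0, 0.743, 0.669, 0.0]
ft_force: [0.9, -0.2, -0.8]
opening: 0.0506
finger_force: 21.1
```

```bash
python3 g.py .4461,-.2284,.18,-6.2
```

```text
.4461,-.2284,.18,-6.2 -> [-370.8   30.4    0.9] roll 0.2
25.25 [0.4549 0.1435 0.1809] [ 0.9 -0.2 -0.8] 0.0506 [ 0.  0. -1.]
```

Emit:
move_arm(motion="-45 4 0 0 45; -90 7 0 0 45; -135 11 0 0 45; -180 15 0 0 45; -225 18 0 0 45; -270 22 0 0 45; -315 26 0 0 45; -350 29 0 0 45; -369 30 0 0 45; -369 30 0 0 45")

```text
time: 26.5
ee_pos: [0.4459, -0.2262, 0.1807]
eef_rot: [0.0, 0.744, 0.668, -0.0]
ft_force: [0.3, 0.7, -1.0]
opening: 0.0508
finger_force: 21.1
```

```bash
python3 g.py .4461,-.2284,.032,-6.2
```

```text
.4461,-.2284,.032,-6.2 -> [ -2.1   0.5 148.7] roll 0.1
26.5 [ 0.4459 -0.2262  0.1807] [ 0.3  0.7 -1. ] 0.0508 [ 0.    -0.001 -1.   ]
```

Emit:
move_arm(motion="-1 0.5 40 0 45; -1 0.5 80 0 45; -1 0.5 115 0 45; -1 0.5 135 0 45; -1 0.5 144 0 45; -1 0.5 147 0 45; -1 0.5 148.5 0 45; -1 0.5 148.5 0 45")

```text
time: 27.5
ee_pos: [0.4469, -0.2261, 0.0324]
eef_rot: [0.0, 0.743, 0.669, 0.0]
ft_force: [0.2, 0.4, -0.7]
opening: 0.0506
finger_force: 21.1
```

Emit:
move_arm(motion="-1 -0.5 0.6 0 45; -1.5 -0.5 1.2 0 45; -1.5 -0.5 1.7 0 45; -1.5 -0.5 1.7 0 45")

```text
time: 28.0
ee_pos: [0.4461, -0.2277, 0.0305]
eef_rot: [0.0, 0.743, 0.669, 0.0]
ft_force: [-1.1, 0.7, 7.7]
opening: 0.0504
finger_force: 20.8
```

Contact. I'll release, lift, and swing clear of the cameras.

Emit:
move_arm(motion="0 0 0 0 54; 0 0 0 0 62; 0 0 0 0 70; 0 0 0 0 74; 0 0 -30 0 76; 0 0 -80 0 78; 0 0 -130 0 78; 0 0 -180 0 78; 0 0 -200 0 78; 0 0 -200 0 78")

```text
time: 29.25
ee_pos: [0.4464, -0.2276, 0.2313]
eef_rot: [0.001, 0.743, 0.669, 0.0]
ft_force: [0.1, -0.4, 0.1]
opening: 0.0782
finger_force: 0.0
```

Emit:
move_arm(motion="50 0 0 0 78; 100 0 0 0 78; 150 0 0 0 78; 200 0 0 0 78; 250 0 0 0 78; 300 0 0 0 78; 350 0 0 0 78; 400 0 0 0 78; 450 0 0 0 78; 450 0 0 0 78")

```text
time: 30.5
ee_pos: [0.4923, 0.2235, 0.2285]
eef_rot: [-0.001, 0.742, 0.671, -0.001]
ft_force: [0.3, -1.0, -0.1]
opening: 0.078
finger_force: 0.0
```

```bash
python3 -c "
from h import *
a=arm.grab_frame('top')[225:300,305:475,::-1];b=arm.grab_frame('scene')[230:390,280:400,::-1]
o=np.zeros((600,800,3),np.uint8);a=cv2.resize(a,(510,225),interpolation=2);b=cv2.resize(b,(285,380),interpolation=2)
o[:225,:510]=a;o[:380,510:795]=b;cv2.imwrite('pics/t7.png',o);print(arm.get_state()['ee_pos'])"
```

```text
[0.49287271 0.21972567 0.22913355]
```

View pics/t7.png

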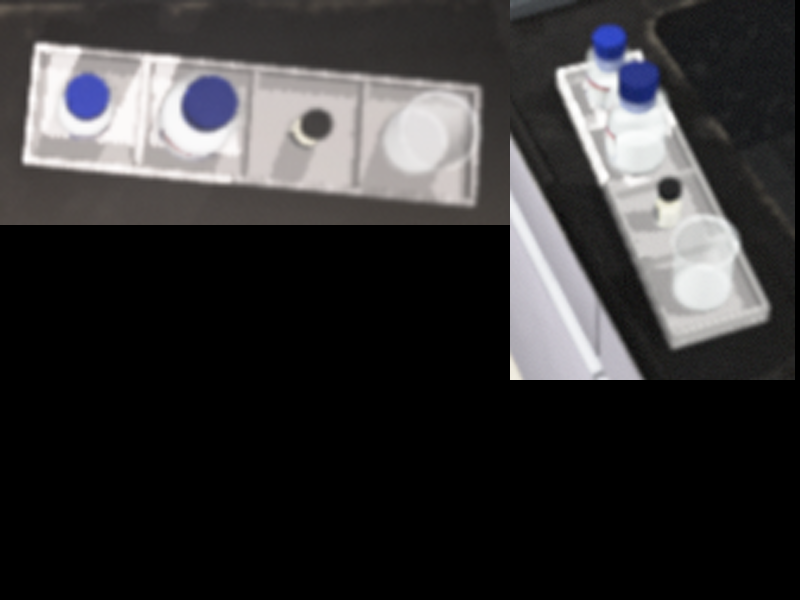

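All four stand upright in mirrored order: small-bottle cap (88,97), large cap (210,103), vial cap (316,125), beaker foot (415,142). I'll run one numeric check in the tray frame.

```bash
python3 -c "
from h import *
y=-.1076;R=np.array([[np.cos(y),np.sin(y)],[-np.sin(y),np.cos(y)]])
for (a,b),z in (((88,97),.084),((210,103),.110),((316,125),.052),((440,131),.07),((415,142),.005)):
  p=plane('top',[(305+a/3-.3,225+b/3-.3)],z)[0];print(p.round(4),(R@(p[:2]-[.4583,-.1151])).round(4))
print(arm.get_state()['ft_force'])"
```

```text
[ 4.682e-01 -3.000e-04  8.400e-02] [-0.0024  0.1152]
[ 0.4598 -0.0747  0.11  ] [-0.0028  0.0404]
[ 0.4525 -0.1513  0.052 ] [-0.0018 -0.0366]
[ 0.4454 -0.2274  0.07  ] [-0.0007 -0.1131]
[ 0.4457 -0.2288  0.005 ] [-0.0003 -0.1144]
[-0.18612285 -0.14945186  0.01134869]
```

All are within 3 mm of the compartment middles, so I'm handing in.

```bash
python3 -c "
from workcell import arm
print(arm.finish_job())"
```

```text
the job is handed in; nothing more can be done
None
```

The job is handed in at about 31 s on the robot's clock: all four containers stand upright and released in the tray in reverse order, each measured within 3 mm of its compartment's middle; the hand-in gave no verdict.

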